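Shut the tip box, then hold the long sample tube leaning over the viewing tile

ROBOT

A 6-joint arm with a two-finger parallel gripper is mounted at the origin on the work surface. World frame = base frame: x ahead of the robot, y to its left, z up, the work surface at z = 0. Lengths are in m, angles in rad, forces in N, time in s.
With the tool pointing down it reaches from about 0.35 to 0.975 m from the base axis. Payload 4.9 kg.
Tool frame: the origin (TCP) lies midway between the tips of the shut fingers; the grasp point (between the pads) lies manip.grip_depth behind it (manip.grip_depth is the distance from the TCP to the grasp point, in m); z points along the fingers, x is the direction in which the jaws open and shut, and the axes are right-handed (so a half turn about z gives the same grasp; the last joint's range is limited). The gripper opens to 85 mm and grips with 20 to 120 N. Pads are 22 mm wide; open, the fingers measure 114 mm over their backs; the gripper's body (76 mm by 85 mm) begins 54 mm behind the grasp point. The pads swing forward as they close: fully open they stand 13 mm farther back than shut.
Start: joints at [-1.376, 0.053, 1.613, -0, 1.476, -0.119], TCP at [0.193, -0.594, 0.231] pointing down, gripper open.
Joint ranges: [-3.01, 3.01], [-1.01, 2.22], [0.06, 2.58], [-1.02, 4.17], [0.09, 2.62], [-3.14, 3.14]. Speed limits (rad/s): [2.57, 2.57, 3.14, 3.14, 3.14, 3.14].

INTERFACE

Orientations are given as a unit quaternion [w, x, y, z].
In Python, from plant import state, grab_frame, ticket, manip gives the robot as it stands.
- The arm moves only by the tool carry_out, never from a script. Its argument "moves" is a list that holds one entry, the list of rows, each a list of 7 numbers: the turn, a rotation vector about the tool's x, y, z each as a share of 5 degrees, from -1 to 1, then the shift along the tool's x, y, z each as a share of 0.04 m, from -1 to 1, then the gripper command: -1 is shut, 1 is fully open, values between are in proportion. A call has 1 to 8 rows; each row shifts and turns the commanded pose from where the row before left it, along the tool's axes as they then stand; what a row does not reach is not made up. A row lasts 1/12 s, in which the tool goes at most 41.7 mm and 7.16 degrees, less where a joint would pass 70% of its speed; a pose out of reach is approached as far as the arm can. A call with a number of a shift or a turn outside -1 to 1 is refused whole. A call with a gripper value outside its range is refused whole. The fingers move at their own pace and stop on an object; the grip force is fixed at half the most. Time passes only in rows, so rows that do not move let the fingers close. It gives the time, the measured TCP pose, the force and the opening at its end, in the units of the state.
- state(): the state, without advancing time (a new reading comes with each control period).
- grab_frame(name): name is "scene" or "top"; returns a dict with "frame" (384x512x3 uint8, red, green, blue), "z_map" (384x512 float32, m along the optical axis (not along the pixel's ray), 0 where there is no reading), "K" (3x3 intrinsics, pixels), "world_from_camera" (4x4, takes a point from camera to world coordinates). Camera axes: x right, y down, z forward; pixel columns grow to the right and rows downward; lengths in m; the calibration is good to about 2 mm. A picture is of the moment at which its call begins.
- ticket.job_done(): hands the job in, once; it reports no verdict.
The state is a dict: "time": time; "joint_pos": joint angles; "joint_vel": joint speeds; "joint_efforts": joint torques, N m; "tool_pos": TCP position; "tool_rot": TCP orientation; "contact_force": force on the tool from outside, world axes, zero at the start; "ft_torque": the same for the moment, N m; "gripper_width": opening from 0.0 (shut) to 1.0 (fully open).
Only numpy, scipy, OpenCV 4.12 (cv2) and the standard library are available. Lean on these libraries where they do the work, as an engineer would, in place of code of your own. Each camera call takes 0.05 s, during which the arm holds its last target.

TASK

Swing the cover of the freshly filled tip box fully shut so that nothing can drip on the tips, and only then draw the one long tube out of the rack. Tip it over, cap end still uppermost, until it is clearly nearer to lying than to standing, and finish still holding it in the fingers like that, motionless, with its middle over the white viewing tile and at least 20 cm above the bench. Leave the short tubes and everything else where they are.

Things in the scene. Friction and masses are not known exactly. Their poses are not given: they have to be found in the camera images.
- cover (a joint): hinge of the tip box's cover, rad: 0 = fully shut, grows as it opens (about 1.57 = cover upright, stop at 1.9). A stiff hinge: the cover stays where it is left and turns with about 1 N at its free edge; it does not fall or snap shut
- tipbox: light blue tip box fixed to the bench, full of yellow pipette tips (16 mm proud); base 90 (x) x 125 (y) x 60 mm tall. Origin: centre of its underside; x points from the cover's free edge to the hinge. Hinge axis along y at x +45, z 60 mm. Frosted cover: 90 mm from hinge to free edge, 125 wide, 30 deep; shut, its flat top is 90 mm above the bench. Its free edge opens upward and over to +x
- cover_press (a point): point on the outside (top) face of the tip box's cover, mid-width, 75 mm from the hinge line along the cover (15 mm from the free edge) and 30 mm above the hinge when shut; it turns with the cover, its z points out of that face
- rack: white block rack fixed to the bench, 70 (x) x 200 (y) x 55 mm tall, with one row of four round holes along its y, at y -75, -25, +25, +75 mm, 19 mm wide and 47 mm deep (floor 8 mm above the bench). Each hole holds one tube. Origin: centre of its underside
- long_tube_mid (a point): centre (half-way up) of the one long tube: round, 16 mm across, 125 mm long (short ones 75), about 30 g, white with paper label and a 16 mm tall purple cap at its +z end, flush with the body; z runs along the tube from foot to cap. Upright in the rack, 78 mm of it above the rack; its top is 50 mm higher than the short tubes'
- tile: white ceramic viewing tile fixed flat on the bench, 120 x 120 x 6 mm; origin: centre of its underside
- short_tube1_mid (a point): centre of a short tube, 16 mm across, 75 mm long, same make, upright in the rack; its top 83 mm above the bench; leave alone
- short_tube2_mid (a point): centre of a short tube, 16 mm across, 75 mm long, same make, upright in the rack; its top 83 mm above the bench; leave alone
- short_tube3_mid (a point): centre of a short tube, 16 mm across, 75 mm long, same make, upright in the rack; its top 83 mm above the bench; leave alone
- dropper: bystander: small white dropper bottle, 34 mm across, 75 tall; origin under its centre
- amber: bystander: brown reagent bottle, 68 mm across, 150 tall; origin under its centre
- flask: bystander: small glass flask, 68 mm across the foot, 113 tall; origin under its centre
- pipette: bystander: hand pipette lying flat, about 250 mm long along its x, 24 mm thick; origin at the bench near its middle
- slide_box: bystander: closed white slide box, 80 x 60 x 30 mm; origin under its centre
- timer: bystander: flat grey timer, 60 x 65 x 20 mm; origin under its centre
There are look-alikes about, which are no part of the job. What is shaped like the part that bears long_tube_mid but orange is not meant. What is shaped like the tipbox but pink is not meant.

How it is judged:
On the way, in this order (a step that is already met when the one before it is completed fails the run):
1. the tip box's cover is shut while the long tube is still in the rack (value of joint cover below 0.07 rad and height (world z) of long_tube_mid below 0.085 m), for 0.2 s.
2. the long tube is drawn clear of the rack, cover still shut (value of joint cover below 0.07 rad and height (world z) of long_tube_mid above 0.13 m), for 0.2 s.
At the end, for the whole second after the job is handed in: The tip box's cover is shut (within 0.07 rad), and the long tube is held still by the fingers and nothing else, its middle at least 195 mm above the bench and within 60 mm of the tile's centre seen from above, leaning 47 to 95 degrees from upright with its cap end uppermost (value of joint cover below 0.07 rad and height (world z) of long_tube_mid above 0.195 m and horizontal distance between long_tube_mid and tile below 0.06 m and angle between long_tube_mid's own z axis and vertical between 0.82 and 1.66 rad and contact force between long_tube and the fingers above 0.3 N and linear speed of long_tube below 0.03 m/s and contact force between long_tube and rack below 0.05 N and contact force between long_tube and tipbox below 0.05 N and contact force between long_tube and tile below 0.05 N and contact force between long_tube and amber below 0.05 N and contact force between long_tube and flask below 0.05 N); the arm keeps its last pose, push and grip.
It fails at once if a short tube is pulled up or knocked about (moved over 20 mm) (distance of any of short_tube1_mid, short_tube2_mid, short_tube3_mid from where it was at the start of the episode above 0.02 m).
It fails at once if a bystander is displaced by more than 30 mm (distance of any of dropper, amber, flask, pipette, slide_box, timer from where it was at the start of the episode above 0.03 m).
It also fails if it takes over 58 s, if anything falls off the work surface, if the arm or the gripper's body presses on something with over 40 N, if the wrist force passes 120 N, or if a joint passes its speed limit or range.

## Working session

There is one attempt and no reset: what is moved stays moved. The work goes in short steps, Python scripts to look and compute and a tool call to move; the robot and the scene stay as the last step left them, time stands still between calls to the robot, and variables do not carry over. Pictures are saved under pics/ and viewed, and the job is handed in when it is done.

Besides the shell and the picture viewer there is one more tool, called after "Call:" as name(argument=value, ...), one argument or row to a line, values as JSON. carry_out: Moves the arm, as the interface text tells. Shift numbers are shares of 0.04 m and turn numbers shares of 5 degrees, none past 1 either way. Its arguments: {"type":"object","properties":{"moves":{"type":"array"}},"required":["moves"]}

```bash
mkdir -p pics; ls; python3 - <<'E'
from plant import state, grab_frame, manip
import cv2
s=state();print({k:s[k] for k in('time','tool_pos','tool_rot','gripper_width','contact_force')}, manip.grip_depth)
import numpy as np
for n in("scene","top"):
    f=grab_frame(n);cv2.imwrite(f"pics/{n}0.png",f["frame"][:,:,::-1]);np.savez(f"{n}0.npz",**f)
    print(n,f["K"],f["world_from_camera"].round(3))
E
```

```text
pics
{'time': 0.0, 'tool_pos': array([ 0.19278764, -0.59384987,  0.23003764]), 'tool_rot': array([-7.18557332e-04,  8.08898466e-01, -5.87947405e-01, -7.76977202e-04]), 'gripper_width': 1.001624408713741, 'contact_force': array([ 0.19548998, -0.06219092, -0.27901928])} 0.0187
scene [[381.97804861   0.         254.47927919]
 [  0.         381.97804861 197.53609463]
 [  0.           0.           1.        ]] [[ 0.757  0.451 -0.473  0.96 ]
 [ 0.653 -0.544  0.527 -0.431]
 [-0.019 -0.708 -0.706  0.672]
 [ 0.     0.     0.     1.   ]]
top [[360.71911962   0.         253.23961083]
 [  0.         360.71911962 190.8730118 ]
 [  0.           0.           1.        ]] [[ 1.200e-02 -9.970e-01  7.300e-02  4.820e-01]
 [-1.000e+00 -1.100e-02  1.000e-03  1.300e-02]
 [ 0.000e+00 -7.300e-02 -9.970e-01  1.045e+00]
 [ 0.000e+00  0.000e+00  0.000e+00  1.000e+00]]
```

View pics/scene0.png

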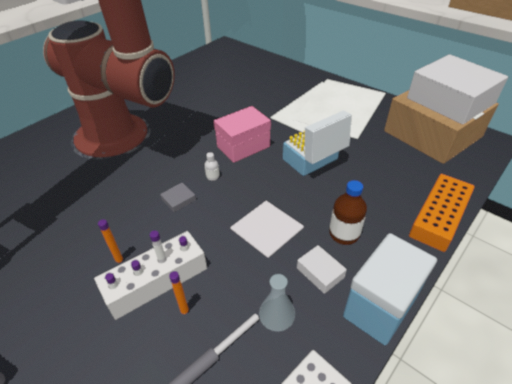

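View pics/top0.png

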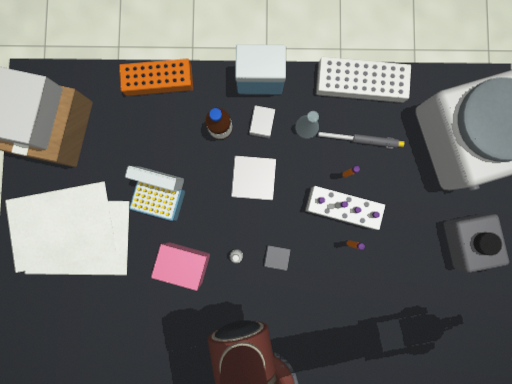

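The scene picture shows the open tip box at about (312,150) with its cover upright at (328,137). The long white tube is at (158,247) in the rack, and two orange decoys stand at (112,243) and (180,293). In the top view the tile is at (254,178), the rack at (345,207) and the box at (157,195).

```bash
cat > h.py <<'E'
import numpy as np,cv2
def cloud(f):
    z=f["z_map"];K=f["K"];T=f["world_from_camera"]
    v,u=np.mgrid[:z.shape[0],:z.shape[1]]
    P=np.stack([(u-K[0,2])/K[0,0]*z,(v-K[1,2])/K[1,1]*z,z],-1)
    return P@T[:3,:3].T+T[:3,3]
def crop(f,u0,u1,v0,v1,name,s=4):
    cv2.imwrite(name,cv2.resize(f["frame"][v0:v1,u0:u1,::-1],None,fx=s,fy=s,interpolation=cv2.INTER_CUBIC))
E
python3 - <<'E'
from h import *
t=np.load("top0.npz");s=np.load("scene0.npz")
crop(t,295,395,155,265,"pics/c1.png",5);crop(t,105,205,150,230,"pics/c2.png",6)
crop(s,85,215,210,320,"pics/c3.png",5);crop(s,270,365,100,180,"pics/c4.png",6)
Pt=cloud(t);Ps=cloud(s)
def rect(P,m,name):
    p=P[m];r=cv2.minAreaRect(p[:,:2].astype(np.float32)*1000);print(name,m.sum(),np.round(r[0],1),np.round(r[1],1),round(r[2],1),"z",np.percentile(p[:,2],[5,50,95]).round(3))
v,u=np.mgrid[:384,:512]
def box(u0,u1,v0,v1):return (u>=u0)&(u<=u1)&(v>=v0)&(v<=v1)
z=Pt[...,2]
rect(Pt,box(225,285,150,205)&(t["frame"].min(-1)>130)&(z<.02),"tile")
rect(Pt,box(300,392,180,235)&(z>.047)&(z<.062),"rack")
rect(Pt,box(120,190,180,225)&(z>.05)&(z<.09),"tips")
rect(Pt,box(120,190,160,195)&(z>.10),"cover")
for n,P,b in(("top",Pt,box(300,392,180,235)),("scene",Ps,box(100,210,220,300))):
    m=(b&(P[...,2]>.066)).astype(np.uint8);k,l,st,c=cv2.connectedComponentsWithStats(m)
    for i in range(1,k):
        if st[i,4]>5:
            p=P[l==i];print(n,c[i].round(0),st[i,4],p.mean(0).round(4),"zmax",p[:,2].max().round(3), "bbox",p.min(0).round(3),p.max(0).round(3))
m=box(295,355,105,170)&(Ps[...,2]>.065)
p=Ps[m];print(p.min(0),p.max(0))
E
```

```text
tile 1730 [598.4  14.4] [121.5 120.9] 86.1 z [0.003 0.007 0.01 ]
rack 1677 [ 514.4 -242. ] [200.2  70.5] 75.6 z [0.053 0.056 0.059]
tips 1387 [542.6 279.3] [125.5 113.4] 75.4 z [0.057 0.062 0.078]
cover 724 [551.2 168.4] [337.1  39.6] 72.8 z [0.117 0.151 0.155]
top [321. 200.] 35 [ 0.5309 -0.1627  0.1102] zmax 1.045 bbox [ 0.482 -0.175  0.071] [0.539 0.013 1.045]
top [342. 204.] 70 [ 0.5197 -0.2143  0.1152] zmax 0.141 bbox [ 0.512 -0.226  0.066] [ 0.528 -0.209  0.141]
top [357. 209.] 44 [ 0.5078 -0.2647  0.0818] zmax 0.089 bbox [ 0.5   -0.274  0.067] [ 0.516 -0.258  0.089]
top [375. 214.] 44 [ 0.4954 -0.3125  0.0819] zmax 0.087 bbox [ 0.487 -0.321  0.067] [ 0.504 -0.307  0.087]
scene [106. 232.] 219 [ 0.4213 -0.2638  0.1052] zmax 0.672 bbox [ 0.405 -0.431  0.066] [ 0.96  -0.254  0.672]
scene [157. 244.] 249 [ 0.5271 -0.2225  0.1131] zmax 0.672 bbox [ 0.511 -0.431  0.066] [ 0.96  -0.21   0.672]
scene [183. 241.] 87 [ 0.5329 -0.1709  0.0783] zmax 0.086 bbox [ 0.523 -0.178  0.066] [ 0.539 -0.161  0.086]
scene [136. 265.] 98 [ 0.5175 -0.2704  0.091 ] zmax 0.672 bbox [ 0.498 -0.431  0.066] [ 0.96  -0.258  0.672]
scene [176. 283.] 243 [ 0.6126 -0.2523  0.1037] zmax 0.127 bbox [ 0.601 -0.258  0.067] [ 0.617 -0.243  0.127]
scene [110. 278.] 105 [ 0.5047 -0.3176  0.0904] zmax 0.672 bbox [ 0.485 -0.431  0.066] [ 0.96  -0.307  0.672]
[ 0.48748497 -0.43061945  0.0651276 ] [0.9595538  0.33461328 0.67173741]
```

View pics/c1.png

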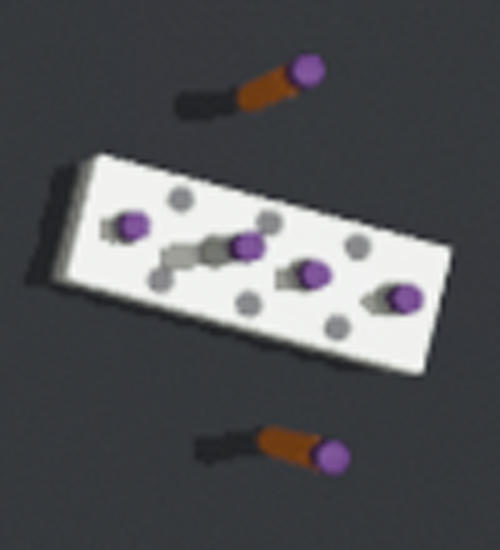

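View pics/c2.png

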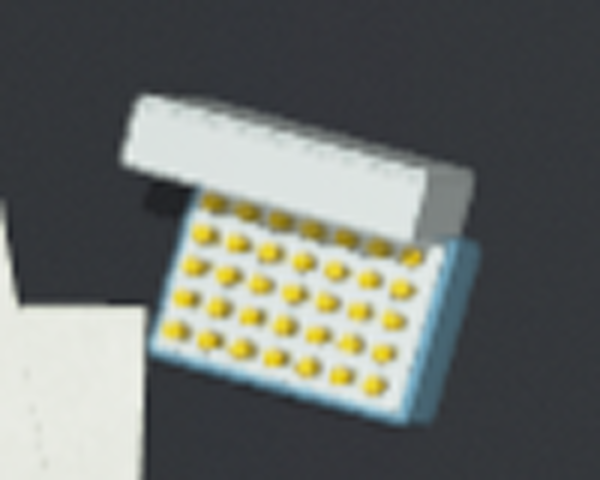

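View pics/c3.png

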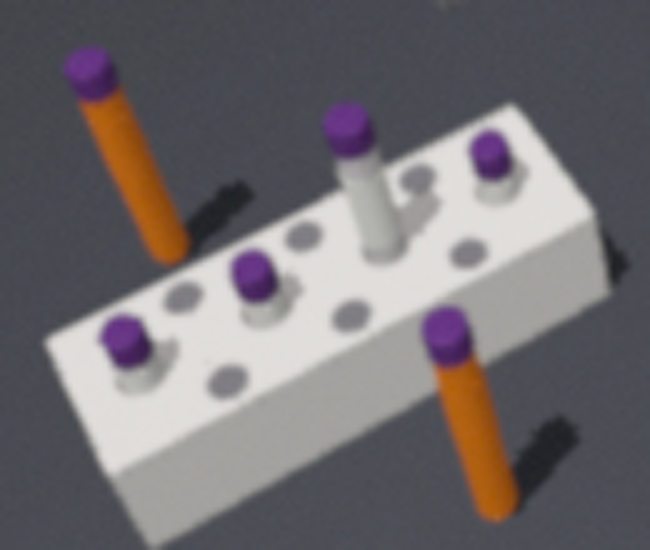

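View pics/c4.png

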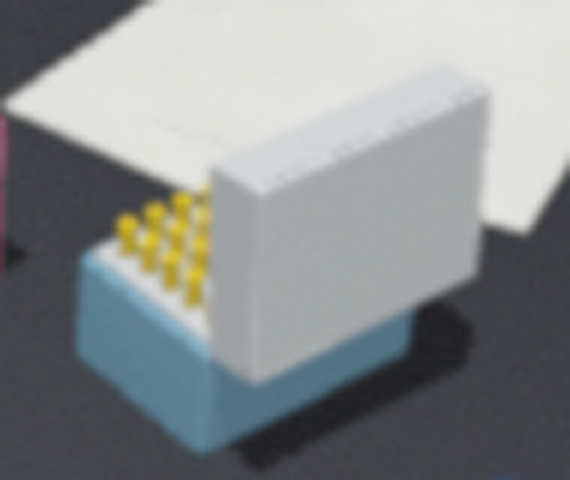

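```bash
python3 - <<'E'
from h import *
t=np.load("top0.npz");s=np.load("scene0.npz")
Pt=cloud(t);Ps=cloud(s);Pt[t["z_map"]==0]=np.nan;Ps[s["z_map"]==0]=np.nan
def rect(p,name):
    r=cv2.minAreaRect(p[:,:2].astype(np.float32)*1000);print(name,len(p),np.round(r[0],1),np.round(r[1],1),round(r[2],1),"z",np.percentile(p[:,2],[5,50,95]).round(3))
def sel(P,x0,x1,y0,y1,z0,z1):
    return P[(P[...,0]>x0)&(P[...,0]<x1)&(P[...,1]>y0)&(P[...,1]<y1)&(P[...,2]>z0)&(P[...,2]<z1)]
A=(.47,.66,.18,.38)
rect(sel(Pt,*A,.055,.066),"topbase");rect(sel(Pt,*A,.1,.2),"cov top");rect(sel(Ps,*A,.1,.2),"cov scene")
rect(sel(Pt,*A,.03,.2),"all")
# outer face from scene crop px
p=Ps[100+28:100+55, 270+46:270+78].reshape(-1,3);p=p[np.isfinite(p[:,0])];p=p[(p[:,2]>.085)&(p[:,2]<.15)]
c=p.mean(0);n=np.linalg.svd(p-c)[2][2];print("face",c,n,len(p),np.abs((p-c)@n).max())
n=n*np.sign(n[0]);print("yaw",np.degrees(np.arctan2(n[1],n[0])),"tilt up",np.degrees(np.arcsin(n[2])))
# other objects heights >0.03 list
ok=np.isfinite(Pt[...,0]);m=(ok&(Pt[...,2]>.012)).astype(np.uint8)
k,l,st,ce=cv2.connectedComponentsWithStats(m)
for i in range(1,k):
    if st[i,4]>30:
        q=Pt[l==i];print(ce[i].round(0),st[i,4],q.min(0).round(3),q.max(0).round(3))
for n_,a in(("long",(.505,.535,-.235,-.2)),("s1",(.52,.545,-.19,-.15)),("s2",(.495,.52,-.28,-.25)),("s3",(.48,.51,-.33,-.3))):
    for P,nm in((Pt,"t"),(Ps,"s")):
        q=sel(P,*a,.062,.16); 
        zt=.136 if n_=="long" else .081
        r=cv2.minEnclosingCircle(sel(P,*a,zt,.16)[:,:2].astype(np.float32)*1000);print(n_,nm,len(q),np.round(r[0],1),round(r[1],1),q[:,2].max())
E
```

```text
topbase 955 [540.8 279.6] [125.8 110.3] 76.1 z [0.057 0.06  0.064]
cov top 712 [582.4 269.1] [125.6  35.6] 75.4 z [0.117 0.151 0.155]
cov scene 1178 [579.  268.6] [127.2  39. ] 75.6 z [0.104 0.137 0.152]
all 2190 [545.5 278.7] [125.9 119.4] 75.4 z [0.057 0.071 0.154]
face [0.5929997  0.25898268 0.11339633] [ 0.96126635 -0.25139552  0.11299243] 603 0.003855231050143955
yaw -14.656047902397269 tilt up 6.487845002049315
[260.  68.] 2378 [ 0.844 -0.066  0.013] [0.938 0.064 0.137]
[364.  79.] 3406 [ 0.828 -0.433  0.012] [ 0.947 -0.168  0.048]
[156.  76.] 2197 [0.837 0.195 0.012] [0.935 0.4   0.052]
[ 41. 117.] 6808 [0.625 0.49  0.012] [0.843 0.72  0.196]
[470. 131.] 8649 [ 0.563 -0.656  0.012] [ 0.871 -0.453  0.191]
[262. 121.] 597 [ 0.717 -0.043  0.013] [0.805 0.025 0.038]
[219. 123.] 641 [0.709 0.078 0.013] [0.775 0.143 0.154]
[308. 124.] 452 [ 0.719 -0.172  0.012] [ 0.779 -0.108  0.119]
[367. 139.] 539 [ 0.69  -0.418  0.012] [ 0.732 -0.174  0.029]
[156. 192.] 2231 [0.475 0.204 0.013] [0.617 0.351 0.157]
[351. 171.] 102 [ 0.603 -0.257  0.013] [ 0.619 -0.242  0.13 ]
[346. 207.] 1978 [ 0.457 -0.346  0.013] [ 0.572 -0.137  0.141]
[476. 242.] 2948 [ 0.343 -0.668  0.012] [ 0.5  -0.53  0.11]
[356. 244.] 103 [ 0.406 -0.267  0.013] [ 0.422 -0.252  0.129]
[180. 265.] 1914 [0.294 0.136 0.012] [0.412 0.276 0.097]
[277. 257.] 499 [ 0.339 -0.091  0.012] [ 0.405 -0.021  0.026]
[236. 255.] 135 [0.36  0.043 0.018] [0.394 0.076 0.081]
[244. 354.] 3918 [ 0.028 -0.096  0.012] [0.256 0.108 0.484]
long t 70 [ 521.4 -217.7] 7.1 0.1409486396142653
long s 253 [0. 0.] 0.0 0.1351040344508193
s1 t 36 [ 532.5 -168.7] 7.7 0.0879025198211767
s1 s 97 [ 530.8 -169.8] 8.0 0.0856998234962244
s2 t 46 [ 508.  -266.3] 8.1 0.08929139225610494
s2 s 110 [ 505.9 -265.2] 8.8 0.08605965088314116
s3 t 48 [ 495.3 -313.6] 8.3 0.08726403052111109
s3 s 115 [ 491.8 -314.7] 9.1 0.0860888270047635
```

```bash
cat > plan.py <<'E'
import numpy as np
from scipy.spatial.transform import Rotation as R
from plant import state
def cur():
    s=state();q=s['tool_rot'];return np.array(s['tool_pos']),R.from_quat([q[1],q[2],q[3],q[0]]),s
def down(yaw): # tool down, tool x at yaw(deg)
    y=np.radians(yaw);x=np.array([np.cos(y),np.sin(y),0]);z=np.array([0,0,-1.]);return R.from_matrix(np.stack([x,np.cross(z,x),z],1))
def rows(p1,r1,n,g,start=None):
    p,r,_=cur() if start is None else (*start,0)
    tot=(r.inv()*r1).as_rotvec();out=[]
    for i in range(n):
        k=n-i
        rv=(r.inv()*r1).as_rotvec()/k/np.radians(5)
        d=r.inv().apply((p1-p)/k)/.04
        row=np.r_[rv,d].round(2)+0.;out.append([*row.tolist(),g])
        p=p+r.apply(row[3:]*.04);r=r*R.from_rotvec(row[:3]*np.radians(5))
    for i in range(0,n,8): print(str(out[i:i+8]).replace(' ',''))
    print("end",p.round(4),"max",np.abs(np.array(out)[:,:6]).max(0));return p,r
def st():
    p,r,s=cur();print(round(s['time'],2),p.round(4),"R",r.as_matrix().round(3).tolist(),"q",np.round(s['joint_pos'],3),"F",np.round(s['contact_force'],1),"g",round(s['gripper_width'],3))
    open('log.txt','a').write(repr([list(map(float,s['joint_pos'])),p.tolist(),r.as_quat().tolist()])+"\n")
E
python3 - <<'E'
from plan import *
st();rows(np.array([.633,.256,.235]),down(-14.6),26,-1)
E
```

```text
0.1 [ 0.1928 -0.5939  0.2302] R [[0.309, -0.951, -0.0], [-0.951, -0.309, 0.002], [-0.002, -0.0, -1.0]] q [-1.376  0.053  1.614 -0.     1.476 -0.119] F [ 0.2 -0.5  0.8] g 1.005
[[0.0,0.0,-0.44,-0.65,-0.65,0.0,-1],[0.0,0.0,-0.44,-0.62,-0.68,0.0,-1],[0.0,0.0,-0.44,-0.59,-0.7,0.0,-1],[0.0,0.0,-0.44,-0.57,-0.73,0.0,-1],[0.0,0.0,-0.44,-0.54,-0.75,0.0,-1],[0.0,0.0,-0.44,-0.51,-0.77,0.0,-1],[0.0,0.0,-0.44,-0.48,-0.78,0.0,-1],[0.0,0.0,-0.44,-0.45,-0.8,0.0,-1]]
[[0.0,0.0,-0.44,-0.42,-0.82,0.0,-1],[0.0,0.0,-0.44,-0.39,-0.84,-0.01,-1],[0.0,0.0,-0.44,-0.35,-0.85,0.0,-1],[0.0,0.0,-0.44,-0.32,-0.86,-0.01,-1],[0.0,0.0,-0.44,-0.29,-0.87,0.0,-1],[0.0,0.0,-0.44,-0.25,-0.88,-0.01,-1],[0.0,0.0,-0.44,-0.22,-0.89,0.0,-1],[0.0,0.0,-0.44,-0.19,-0.9,-0.01,-1]]
[[0.0,0.0,-0.44,-0.15,-0.91,0.0,-1],[0.0,0.0,-0.44,-0.12,-0.91,-0.01,-1],[0.0,0.0,-0.45,-0.08,-0.92,0.0,-1],[0.0,0.0,-0.44,-0.04,-0.92,-0.01,-1],[0.0,0.0,-0.45,-0.01,-0.92,0.0,-1],[0.0,0.0,-0.44,0.03,-0.92,-0.01,-1],[0.0,0.0,-0.45,0.06,-0.92,0.0,-1],[-0.01,0.0,-0.44,0.1,-0.92,-0.01,-1]]
[[0.0,0.01,-0.45,0.13,-0.91,0.0,-1],[-0.01,0.0,-0.44,0.17,-0.91,-0.01,-1]]
end [0.633  0.2562 0.2351] max [0.01 0.01 0.45 0.65 0.92 0.01]
```

Call:
carry_out(
  moves=[
    [[0, 0, -0.44, -0.65, -0.65, 0, -1], [0, 0, -0.44, -0.62, -0.68, 0, -1], [0, 0, -0.44, -0.59, -0.7, 0, -1], [0, 0, -0.44, -0.57, -0.73, 0, -1], [0, 0, -0.44, -0.54, -0.75, 0, -1], [0, 0, -0.44, -0.51, -0.77, 0, -1], [0, 0, -0.44, -0.48, -0.78, 0, -1], [0, 0, -0.44, -0.45, -0.8, 0, -1]],
  ],
)

```text
time: 0.77
tool_pos: [0.3285, -0.331, 0.2308]
tool_rot: [-0.0, 0.89, -0.457, -0.0]
contact_force: [0.5, 0.1, 0.6]
gripper_width: -0.001
```

Call:
carry_out(
  moves=[
    [[0, 0, -0.44, -0.42, -0.82, 0, -1], [0, 0, -0.44, -0.39, -0.84, -0.01, -1], [0, 0, -0.44, -0.35, -0.85, 0, -1], [0, 0, -0.44, -0.32, -0.86, -0.01, -1], [0, 0, -0.44, -0.29, -0.87, 0, -1], [0, 0, -0.44, -0.25, -0.88, -0.01, -1], [0, 0, -0.44, -0.22, -0.89, 0, -1], [0, 0, -0.44, -0.19, -0.9, -0.01, -1]],
  ],
)

```text
time: 1.43
tool_pos: [0.4636, -0.0698, 0.2325]
tool_rot: [0.0, 0.949, -0.315, -0.0]
contact_force: [0.1, 0.1, -0.7]
gripper_width: 0.0
```

```bash
python3 - <<'E'
from plan import *
st();rows(np.array([.633,.256,.235]),down(-14.6),11,-1)
E
```

```text
1.43 [ 0.4636 -0.0698  0.2325] R [[0.802, -0.598, -0.0], [-0.598, -0.802, 0.0], [-0.0, 0.0, -1.0]] q [-0.308 -0.337  1.961 -0.     1.517  0.332] F [ 0.1  0.1 -0.7] g 0.0
[[0.0,0.0,-0.4,-0.13,-0.82,-0.01,-1],[0.0,0.0,-0.4,-0.11,-0.83,-0.01,-1],[0.0,0.0,-0.4,-0.08,-0.83,0.0,-1],[0.0,0.0,-0.4,-0.05,-0.83,-0.01,-1],[0.0,0.0,-0.4,-0.02,-0.84,0.0,-1],[0.0,0.0,-0.4,0.01,-0.83,-0.01,-1],[0.0,0.0,-0.4,0.04,-0.83,0.0,-1],[0.0,0.0,-0.41,0.07,-0.83,-0.01,-1]]
[[0.0,0.0,-0.4,0.1,-0.83,0.0,-1],[0.0,0.0,-0.41,0.13,-0.83,-0.01,-1],[0.0,0.0,-0.4,0.17,-0.82,0.0,-1]]
end [0.6332 0.256  0.2349] max [0.   0.   0.41 0.17 0.84 0.01]
```

Call:
carry_out(
  moves=[
    [[0, 0, -0.4, -0.13, -0.82, -0.01, -1], [0, 0, -0.4, -0.11, -0.83, -0.01, -1], [0, 0, -0.4, -0.08, -0.83, 0, -1], [0, 0, -0.4, -0.05, -0.83, -0.01, -1], [0, 0, -0.4, -0.02, -0.84, 0, -1], [0, 0, -0.4, 0.01, -0.83, -0.01, -1], [0, 0, -0.4, 0.04, -0.83, 0, -1], [0, 0, -0.41, 0.07, -0.83, -0.01, -1]],
  ],
)

```text
time: 2.1
tool_pos: [0.5867, 0.1665, 0.2341]
tool_rot: [0.0, 0.984, -0.179, -0.001]
contact_force: [-0.8, -0.8, 0.6]
gripper_width: -0.002
```

Call:
carry_out(
  moves=[
    [[0, 0, -0.4, 0.1, -0.83, 0, -1], [0, 0, -0.41, 0.13, -0.83, -0.01, -1], [0, 0, -0.4, 0.17, -0.82, 0, -1], [0, 0, 0, 0, 0, 0, -1]],
  ],
)

```text
time: 2.43
tool_pos: [0.6344, 0.2582, 0.2334]
tool_rot: [-0.001, 0.992, -0.126, -0.001]
contact_force: [-1.1, 0.1, -0.3]
gripper_width: -0.0
```

```bash
python3 - <<'E'
from plan import *
from h import *
from plant import grab_frame
st();f=grab_frame("scene");crop(f,230,410,20,190,"pics/a1.png",4)
E
```

```text
2.43 [0.6344 0.2582 0.2334] R [[0.968, -0.249, -0.001], [-0.249, -0.968, 0.002], [-0.002, -0.001, -1.0]] q [0.277 0.19  1.46  0.002 1.492 0.529] F [-1.1  0.1 -0.3] g -0.0
```

View pics/a1.png

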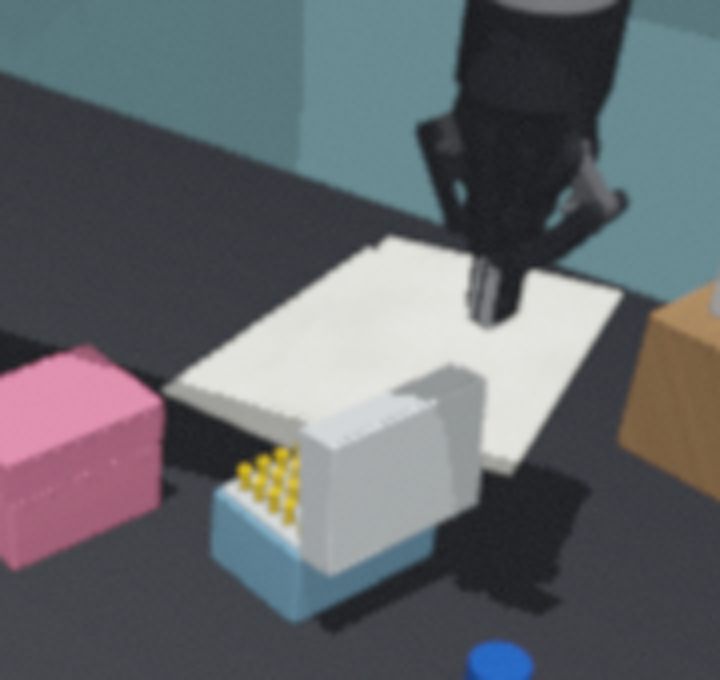

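Call:
carry_out(
  moves=[
    [[0, 0, 0, 0, 0, 0.8, -1], [0, 0, 0, 0, 0, 0.85, -1], [0, 0, 0, 0, 0, 0.8, -1], [0, 0, 0, -0.5, 0, 0, -1], [0, 0, 0, -0.5, 0, -0.05, -1], [0, 0, 0, -0.24, 0, -0.05, -1], [0, 0, 0, -0.24, 0, -0.03, -1]],
  ],
)

```text
time: 3.07
tool_pos: [0.5758, 0.2682, 0.1429]
tool_rot: [0.0, 0.992, -0.128, 0.0]
contact_force: [0.2, -0.4, -0.1]
gripper_width: -0.002
```

Call:
carry_out(
  moves=[
    [[0, 0, 0, -0.26, 0, 0.02, -1], [0, 0, 0, -0.26, 0, 0.03, -1], [0, 0, 0, -0.25, 0, 0.08, -1], [0, 0, 0, -0.25, 0, 0.1, -1], [0, 0, 0, -0.22, 0, 0.15, -1], [0, 0, 0, -0.21, 0, 0.17, -1]],
  ],
)

```text
time: 3.57
tool_pos: [0.5194, 0.2839, 0.1202]
tool_rot: [-0.0, 0.992, -0.128, 0.0]
contact_force: [0.9, 1.0, 0.0]
gripper_width: 0.0
```

```bash
python3 - <<'E'
from plan import *
from h import *
from plant import grab_frame
st();f=grab_frame("scene");crop(f,230,410,20,190,"pics/a2.png",4)
E
```

```text
3.57 [0.5194 0.2839 0.1202] R [[0.967, -0.254, 0.0], [-0.254, -0.967, 0.0], [0.0, -0.0, -1.0]] q [0.374 0.068 1.789 0.    1.285 0.631] F [0.9 1.  0. ] g 0.0
```

View pics/a2.png

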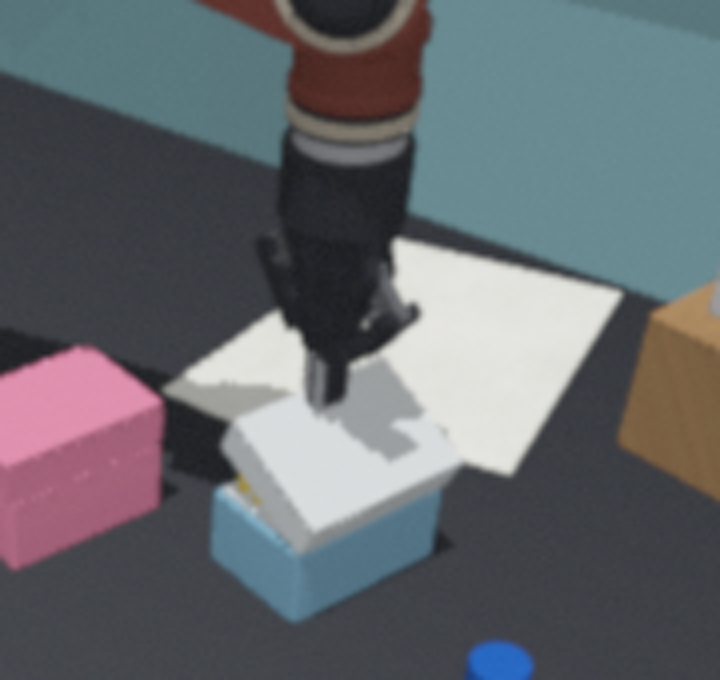

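The cover is following the fingers and is now at about 25°, with the fingertip at (325,400) in the crop. I'll press on, straight down at the end.

Call:
carry_out(
  moves=[
    [[0, 0, 0, -0.17, 0, 0.2, -1], [0, 0, 0, -0.16, 0, 0.2, -1], [0, 0, 0, -0.05, 0, 0.18, -1], [0, 0, 0, 0, 0, 0.15, -1], [0, 0, 0, 0, 0, 0.05, -1], [0, 0, 0, 0, 0, 0, -1]],
  ],
)

```text
time: 4.12
tool_pos: [0.505, 0.2876, 0.09]
tool_rot: [0.0, 0.992, -0.128, -0.001]
contact_force: [-5.4, 0.0, 7.9]
gripper_width: -0.003
```

```bash
python3 - <<'E'
from plan import *
st()
E
```

```text
4.12 [0.505  0.2876 0.09  ] R [[0.967, -0.254, -0.002], [-0.254, -0.967, -0.0], [-0.002, 0.001, -1.0]] q [3.890e-01 8.000e-02 1.831e+00 1.000e-03 1.233e+00 6.460e-01] F [-5.4  0.   7.9] g -0.003
```

Contact at z = 0.090 with about 8 N. I'll press a little more, then back off and check.

Call:
carry_out(
  moves=[
    [[0, 0, 0, 0, 0, 0.06, -1], [0, 0, 0, 0, 0, 0.05, -1], [0, 0, 0, 0, 0, 0, -1], [0, 0, 0, 0, 0, 0, -1], [0, 0, 0, 0, 0, 0, -1]],
  ],
)

```text
time: 4.53
tool_pos: [0.5052, 0.2877, 0.0896]
tool_rot: [0.0, 0.992, -0.128, -0.002]
contact_force: [-16.0, -4.7, 27.7]
gripper_width: -0.005
```

Call:
carry_out(
  moves=[
    [[0, 0, 0, 0, 0, -0.5, -1], [0, 0, 0, 0, 0, -1, -1], [0, 0, 0, 0, 0, -1, -1], [0, 0, 0, 0, 0, -1, -1], [0, 0, 0, 0, 1, 0, -1], [0, 0, 0, 0, 1, 0, -1], [0, 0, 0, 0, 1, 0, -1]],
  ],
)

```text
time: 5.12
tool_pos: [0.4753, 0.1704, 0.2257]
tool_rot: [-0.0, 0.992, -0.127, 0.001]
contact_force: [-0.2, -0.8, -0.6]
gripper_width: -0.0
```

```bash
python3 - <<'E'
from plan import *
from h import *
from plant import grab_frame
st();f=grab_frame("scene");crop(f,230,410,20,190,"pics/a3.png",4)
P=cloud(f);P[f["z_map"]==0]=np.nan
def sel(P,x0,x1,y0,y1,z0,z1):
    return P[(P[...,0]>x0)&(P[...,0]<x1)&(P[...,1]>y0)&(P[...,1]<y1)&(P[...,2]>z0)&(P[...,2]<z1)]
for nm in("scene","top"):
    g=grab_frame(nm);P=cloud(g);P[g["z_map"]==0]=np.nan
    q=sel(P,.48,.58,.23,.33,.078,.12);u=np.array([.967,-.254])
    d=(q[:,:2]-[.531,.2824])@u;w=(q[:,:2]-[.531,.2824])@[.254,.967];k=(abs(d)<.038)&(abs(w)<.05);A=np.c_[d[k],w[k],np.ones(k.sum())]
    print(nm,np.linalg.lstsq(A,q[k,2],rcond=None)[0],k.sum())
rows(np.array([.5206,-.217,.22]),down(-14.6),17,1)
E
```

```text
5.12 [0.4753 0.1704 0.2257] R [[0.968, -0.253, 0.002], [-0.253, -0.968, 0.0], [0.002, -0.001, -1.0]] q [ 0.197 -0.238  1.894 -0.     1.484  0.452] F [-0.2 -0.8 -0.6] g -0.0
scene [0.00087095 0.00184504 0.08965304] 642
top [-0.0080931  -0.00871688  0.09111091] 347
[[0.0,0.0,0.0,0.21,0.53,0.01,1],[0.0,0.0,0.0,0.21,0.53,0.01,1],[0.0,0.0,0.0,0.21,0.53,0.01,1],[0.0,0.0,0.0,0.21,0.53,0.01,1],[0.0,0.0,-0.01,0.21,0.53,0.01,1],[0.0,0.0,0.0,0.21,0.53,0.01,1],[0.0,0.0,-0.01,0.21,0.53,0.0,1],[0.0,0.0,0.0,0.21,0.53,0.01,1]]
[[0.0,0.0,-0.01,0.21,0.53,0.0,1],[0.0,0.0,0.0,0.21,0.53,0.01,1],[0.0,0.0,-0.01,0.21,0.53,0.0,1],[0.0,0.0,0.0,0.21,0.54,0.01,1],[0.0,0.0,-0.01,0.21,0.53,0.0,1],[0.0,0.0,0.0,0.21,0.54,0.01,1],[0.0,0.0,-0.01,0.21,0.53,0.0,1],[0.0,0.0,0.0,0.21,0.54,0.01,1]]
[[0.0,0.0,-0.01,0.21,0.53,0.0,1]]
end [ 0.5205 -0.2168  0.22  ] max [0.   0.   0.01 0.21 0.54 0.01]
```

View pics/a3.png

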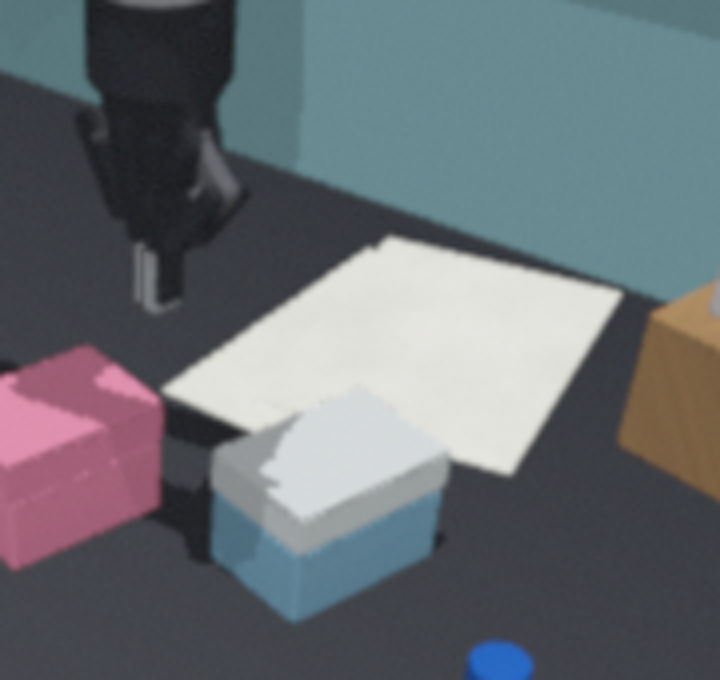

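The cover is flat and shut: its fitted slope is under 0.01 rad in both views and its top is at z of about 0.090. Next is the long tube.

Call:
carry_out(
  moves=[
    [[0, 0, 0, 0.36, 0.9, 0.02, 1], [0, 0, 0, 0.36, 0.9, 0.02, 1], [0, 0, 0, 0.36, 0.9, 0.02, 1], [0, 0, 0, 0.36, 0.9, 0, 1], [0, 0, 0, 0.36, 0.9, 0, 1], [0, 0, 0, 0.36, 0.9, 0, 1], [0, 0, 0, 0.36, 0.9, 0, 1], [0, 0, 0, 0.36, 0.9, 0, 1]],
  ],
)

```text
time: 5.93
tool_pos: [0.514, -0.138, 0.2222]
tool_rot: [-0.0, 0.992, -0.128, 0.0]
contact_force: [1.0, 0.6, -0.1]
gripper_width: 1.001
```

Call:
carry_out(
  moves=[
    [[0, 0, 0, 0.36, 0.9, 0, 1], [0, 0, 0, 0.36, 0.9, 0, 1], [0, 0, 0, 0, 0, 0, 1]],
  ],
)

```text
time: 6.18
tool_pos: [0.5238, -0.2189, 0.2219]
tool_rot: [0.001, 0.991, -0.131, 0.0]
contact_force: [-1.0, -0.3, -0.4]
gripper_width: 1.001
```

```bash
python3 - <<'E'
from plan import *
from h import *
from plant import grab_frame
st();rows(np.array([.520,-.2175,.081]),down(-14.6),8,1)
f=grab_frame("scene");crop(f,60,260,130,320,"pics/a4.png",4)
E
```

```text
6.18 [ 0.5238 -0.2189  0.2219] R [[0.966, -0.259, -0.0], [-0.259, -0.966, -0.002], [0.001, 0.002, -1.0]] q [-0.526 -0.078  1.758 -0.002  1.46  -0.264] F [-1.  -0.3 -0.4] g 1.001
[[0.0,0.0,-0.01,-0.01,0.0,0.44,1],[0.0,0.0,-0.01,-0.01,0.0,0.44,1],[0.0,0.0,-0.01,-0.01,0.0,0.44,1],[0.01,0.0,-0.01,-0.01,0.0,0.44,1],[0.0,0.0,-0.01,-0.02,0.0,0.44,1],[0.01,0.0,-0.01,-0.01,-0.01,0.44,1],[0.0,0.0,-0.01,-0.02,0.0,0.44,1],[0.01,-0.01,-0.01,-0.01,-0.01,0.44,1]]
end [ 0.5201 -0.2173  0.0811] max [0.01 0.01 0.01 0.02 0.01 0.44]
```

View pics/a4.png

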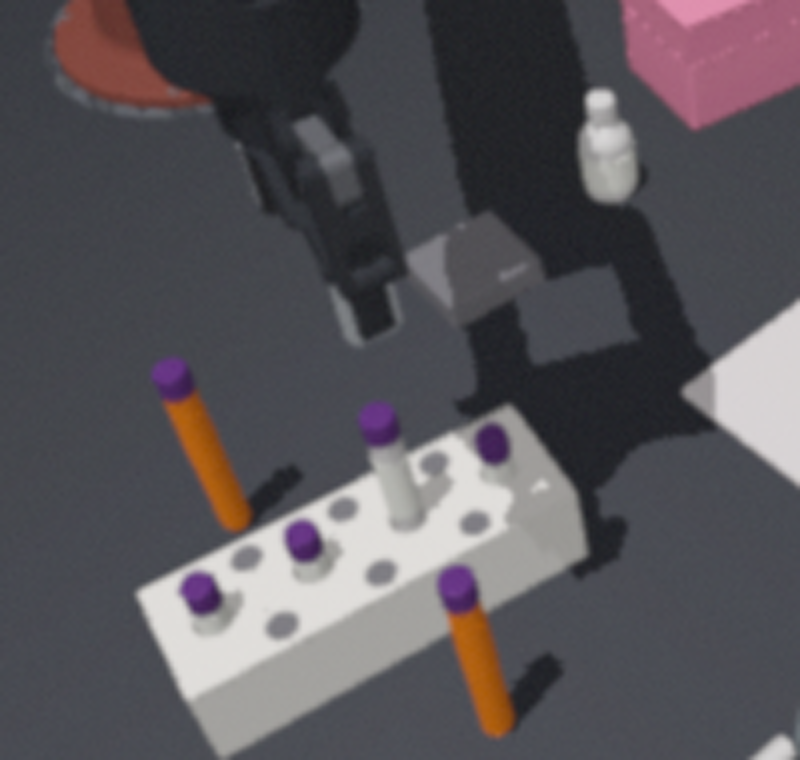

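Call:
carry_out(
  moves=[
    [[0, 0, -0.01, -0.01, 0, 0.44, 1], [0, 0, -0.01, -0.01, 0, 0.44, 1], [0, 0, -0.01, -0.01, 0, 0.44, 1], [0.01, 0, -0.01, -0.01, 0, 0.44, 1], [0, 0, -0.01, -0.02, 0, 0.44, 1], [0.01, 0, -0.01, -0.01, -0.01, 0.44, 1], [0, 0, -0.01, -0.02, 0, 0.44, 1], [0.01, 0, -0.01, -0.01, -0.01, 0.44, 1]],
  ],
)

```text
time: 6.9
tool_pos: [0.5197, -0.21, 0.0805]
tool_rot: [-0.002, 0.992, -0.124, 0.0]
contact_force: [0.0, 0.2, 0.4]
gripper_width: 1.0
```

```bash
python3 - <<'E'
from plan import *
from h import *
from plant import grab_frame
st();f=grab_frame("scene");crop(f,60,260,130,320,"pics/a5.png",4)
f=grab_frame("top");crop(f,295,395,155,265,"pics/a5t.png",5)
E
```

```text
6.9 [ 0.5197 -0.21    0.0805] R [[0.969, -0.246, 0.001], [-0.246, -0.969, 0.003], [-0.0, -0.003, -1.0]] q [-0.518  0.043  1.887  0.003  1.213 -0.271] F [0.  0.2 0.4] g 1.0
```

View pics/a5.png

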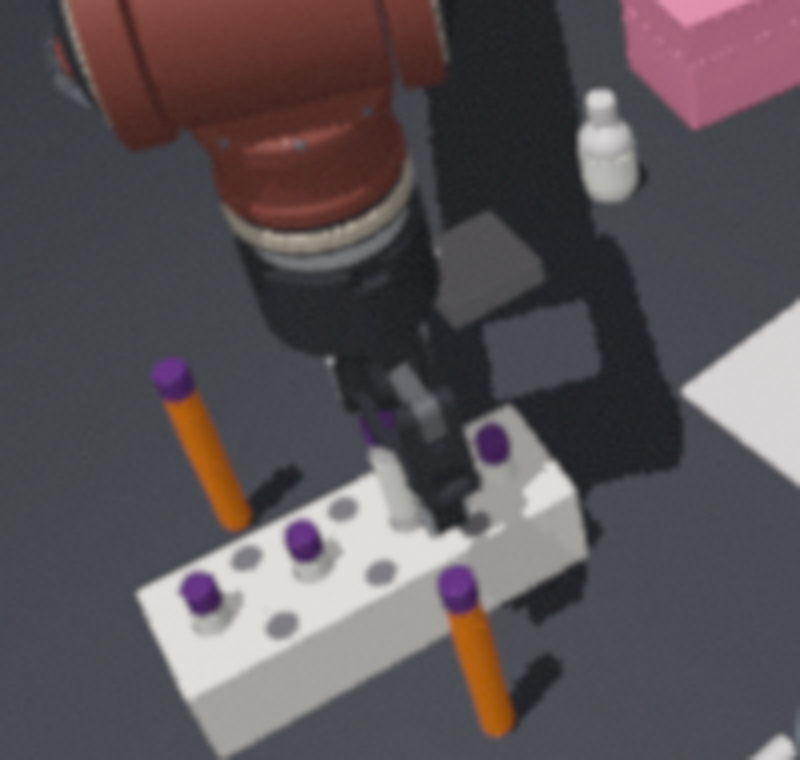

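Call:
carry_out(
  moves=[
    [[0, 0, 0, 0.05, 0.18, 0, 1], [0, 0, 0, 0, 0, 0, 1], [0, 0, 0, 0, 0, 0, 1]],
  ],
)

```text
time: 7.25
tool_pos: [0.5207, -0.2198, 0.0835]
tool_rot: [-0.001, 0.992, -0.125, 0.002]
contact_force: [-0.2, -0.2, -0.0]
gripper_width: 0.997
```

```bash
python3 - <<'E'
from plan import *
st()
E
```

```text
7.25 [ 0.5207 -0.2198  0.0835] R [[0.969, -0.247, 0.003], [-0.247, -0.969, 0.001], [0.003, -0.002, -1.0]] q [-0.532  0.048  1.876  0.003  1.215 -0.283] F [-0.2 -0.2 -0. ] g 0.997
```

Call:
carry_out(
  moves=[
    [[0, 0, 0, 0, -0.05, 0.04, 0], [0, 0, 0, 0, 0, 0, -1], [0, 0, 0, 0, 0, 0, -1], [0, 0, 0, 0, 0, 0, -1], [0, 0, 0, 0, 0, 0, -1], [0, 0, 0, 0, 0, 0, -1], [0, 0, 0, 0, 0, 0, -1], [0, 0, 0, 0, 0, 0, -1]],
  ],
)

```text
time: 7.92
tool_pos: [0.5196, -0.2171, 0.0802]
tool_rot: [-0.001, 0.992, -0.125, -0.0]
contact_force: [-2.1, 0.1, 1.2]
gripper_width: 0.177
```

Call:
carry_out(
  moves=[
    [[0, 0, 0, 0, 0, -0.3, -1], [0, 0, 0, 0, 0, -0.4, -1], [0, 0, 0, 0, 0, -0.4, -1], [0, 0, 0, 0, 0, -0.4, -1]],
  ],
)

```text
time: 8.25
tool_pos: [0.52, -0.2174, 0.1415]
tool_rot: [-0.001, 0.992, -0.125, 0.001]
contact_force: [0.1, 0.2, -0.4]
gripper_width: 0.171
```

```bash
python3 - <<'E'
from plan import *
from h import *
from plant import grab_frame
st();f=grab_frame("scene");crop(f,60,260,130,320,"pics/a6.png",4)
E
```

```text
8.25 [ 0.52   -0.2174  0.1415] R [[0.969, -0.247, 0.001], [-0.247, -0.969, 0.002], [0.001, -0.003, -1.0]] q [-0.529 -0.021  1.841  0.003  1.321 -0.28 ] F [ 0.1  0.2 -0.4] g 0.171
```

View pics/a6.png

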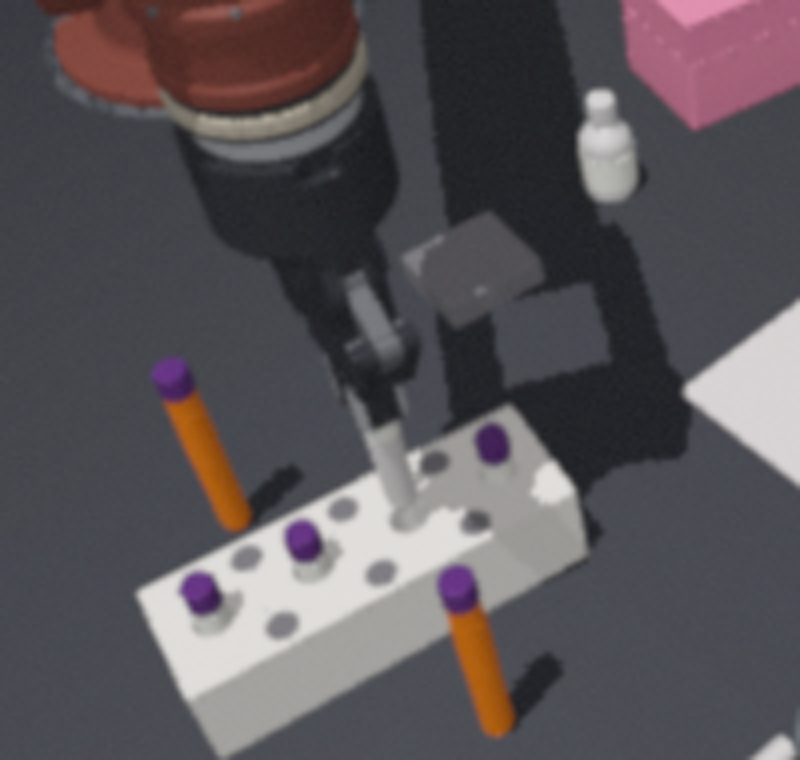

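The tube has been drawn up in the fingers: its body is at (390,455) in the crop with the foot still at the hole, and the short tubes have not moved. I'll go straight up first.

Call:
carry_out(
  moves=[
    [[0, 0, 0, 0, 0, -0.6, -1], [0, 0, 0, 0, 0, -0.8, -1], [0, 0, 0, 0, 0, -0.8, -1], [0, 0, 0, 0, 0, -0.8, -1], [0, 0, 0, 0, 0, -0.6, -1], [0, 0, 0, 0, 0, -0.2, -1]],
  ],
)

```text
time: 8.8
tool_pos: [0.5214, -0.2186, 0.2978]
tool_rot: [0.0, 0.992, -0.125, 0.004]
contact_force: [0.0, -0.9, 0.2]
gripper_width: 0.168
```

```bash
python3 - <<'E'
from plan import *
st()
az=np.radians(-6)
x=np.array([np.sin(az),-np.cos(az),0]);
d=down(-96);f=d*R.from_rotvec([np.radians(58),0,0]);zt=f.as_matrix()[:,2];print(zt)
p=np.array([.598,.014,.275])-.01*zt
print("-- yaw");e=rows(np.array([.585,.014,.285]),d,16,-1)
print("-- tilt");rows(p,f,16,-1,start=e)
E
```

```text
8.8 [ 0.5214 -0.2186  0.2978] R [[0.969, -0.247, 0.008], [-0.247, -0.969, -0.002], [0.009, -0.0, -1.0]] q [-0.53  -0.126  1.677  0.003  1.582 -0.28 ] F [ 0.  -0.9  0.2] g 0.168
[ 0.8434024  -0.08864516 -0.52991926]
-- yaw
[[0.0,0.0,1.02,0.01,-0.38,0.02,-1],[-0.01,0.0,1.02,-0.03,-0.38,0.02,-1],[0.0,-0.01,1.02,-0.06,-0.37,0.02,-1],[-0.01,0.0,1.02,-0.09,-0.36,0.02,-1],[0.0,-0.01,1.02,-0.13,-0.36,0.02,-1],[-0.01,0.0,1.02,-0.16,-0.34,0.02,-1],[0.0,-0.01,1.02,-0.19,-0.33,0.02,-1],[-0.01,0.0,1.02,-0.21,-0.31,0.02,-1]]
[[0.0,-0.01,1.02,-0.24,-0.29,0.02,-1],[-0.01,0.0,1.02,-0.27,-0.27,0.02,-1],[0.0,-0.01,1.02,-0.29,-0.24,0.02,-1],[-0.01,0.0,1.02,-0.31,-0.21,0.02,-1],[0.0,-0.01,1.02,-0.32,-0.19,0.02,-1],[-0.01,0.0,1.03,-0.34,-0.16,0.02,-1],[0.0,-0.01,1.02,-0.35,-0.12,0.02,-1],[-0.01,0.0,1.03,-0.37,-0.1,0.02,-1]]
end [0.5851 0.0141 0.2848] max [0.01 0.01 1.03 0.37 0.38 0.02]
-- tilt
[[0.73,0.0,0.0,0.0,-0.01,0.01,-1],[0.72,0.0,0.0,0.0,-0.01,0.01,-1],[0.73,0.0,0.0,0.0,-0.01,0.01,-1],[0.72,0.0,0.0,0.0,0.0,0.01,-1],[0.73,0.0,0.0,0.0,0.0,0.01,-1],[0.72,0.0,0.0,0.0,0.0,0.01,-1],[0.73,0.0,0.0,0.0,0.0,0.01,-1],[0.72,0.0,0.0,0.0,0.0,0.01,-1]]
[[0.73,0.0,0.0,0.0,0.0,0.01,-1],[0.72,0.0,0.0,0.0,0.0,0.01,-1],[0.73,0.0,0.0,-0.01,0.0,0.01,-1],[0.72,0.0,0.0,0.0,-0.01,0.01,-1],[0.73,0.0,0.0,-0.01,0.0,0.01,-1],[0.72,0.0,0.0,0.0,0.0,0.01,-1],[0.73,0.0,0.0,-0.01,-0.01,0.01,-1],[0.72,-0.01,0.0,0.0,0.0,0.0,-1]]
end [0.5894 0.0148 0.2802] max [0.73 0.01 0.   0.01 0.01 0.01]
```

Call:
carry_out(
  moves=[
    [[0, 0, 1, 0.01, -0.38, 0, -1], [0, 0, 1, -0.03, -0.38, 0, -1], [0, 0, 1, -0.06, -0.37, 0, -1], [0, 0, 1, -0.09, -0.36, 0, -1], [0, 0, 1, -0.13, -0.36, 0, -1], [0, 0, 1, -0.16, -0.34, 0, -1], [0, 0, 1, -0.19, -0.33, 0, -1], [0, 0, 1, -0.21, -0.31, 0, -1]],
  ],
)

```text
time: 9.47
tool_pos: [0.5505, -0.1, 0.2907]
tool_rot: [-0.001, 0.889, -0.458, -0.001]
contact_force: [0.6, 0.1, -0.6]
gripper_width: 0.171
```

Call:
carry_out(
  moves=[
    [[0, 0, 1, -0.24, -0.29, 0, -1], [0, 0, 1, -0.27, -0.27, 0, -1], [0, 0, 1, -0.29, -0.24, 0, -1], [0, 0, 1, -0.31, -0.21, 0, -1], [0, 0, 1, -0.32, -0.19, 0, -1], [0, 0, 1, -0.34, -0.16, 0, -1], [0, 0, 1, -0.35, -0.12, 0, -1], [0, 0, 1, -0.37, -0.1, 0, -1]],
  ],
)

```text
time: 10.13
tool_pos: [0.58, 0.0166, 0.291]
tool_rot: [0.0, -0.678, 0.735, 0.001]
contact_force: [0.0, 0.6, -0.8]
gripper_width: 0.172
```

Call:
carry_out(
  moves=[
    [[0.7, 0, 0, 0, 0, 0, -1], [0.7, 0, 0, 0, 0, 0, -1], [0.7, 0, 0, 0, 0, 0, -1], [0.7, 0, 0, 0, 0, 0, -1], [0.7, 0, 0, 0, 0, 0, -1]],
  ],
)

```text
time: 10.55
tool_pos: [0.58, 0.016, 0.2912]
tool_rot: [0.105, -0.672, 0.725, -0.111]
contact_force: [-1.2, -0.4, 0.1]
gripper_width: 0.171
```

```bash
python3 - <<'E'
from plan import *
st()
d=down(-96);f=d*R.from_rotvec([np.radians(60),0,0]);zt=f.as_matrix()[:,2]
rows(np.array([.598,.014,.285])-.01*zt,f,12,-1)
E
```

```text
10.55 [0.58   0.016  0.2912] R [[-0.075, -0.95, 0.302], [-0.997, 0.073, -0.02], [-0.003, -0.302, -0.953]] q [-0.107 -0.286  1.847  0.013  1.274  1.538] F [-1.2 -0.4  0.1] g 0.171
[[0.71,0.02,0.02,0.0,-0.02,0.01,-1],[0.71,0.02,0.02,0.0,-0.02,0.01,-1],[0.71,0.02,0.02,0.0,-0.02,0.01,-1],[0.71,0.02,0.02,0.0,-0.02,0.01,-1],[0.7,0.02,0.02,0.0,-0.01,0.01,-1],[0.71,0.02,0.02,0.0,-0.01,0.01,-1],[0.7,0.02,0.02,0.0,-0.01,0.01,-1],[0.71,0.02,0.02,0.0,-0.01,0.02,-1]]
[[0.7,0.02,0.02,0.0,-0.01,0.02,-1],[0.71,0.02,0.02,0.0,-0.01,0.02,-1],[0.7,0.02,0.02,0.0,-0.01,0.02,-1],[0.71,0.02,0.03,0.01,-0.02,0.01,-1]]
end [0.5894 0.0147 0.2902] max [0.71 0.02 0.03 0.01 0.02 0.02]
```

Call:
carry_out(
  moves=[
    [[0.7, 0.02, 0.02, 0, -0.02, 0.01, -1], [0.7, 0.02, 0.02, 0, -0.02, 0.01, -1], [0.7, 0.02, 0.02, 0, -0.02, 0.01, -1], [0.7, 0.02, 0.02, 0, -0.02, 0.01, -1], [0.7, 0.02, 0.02, 0, -0.01, 0.01, -1], [0.7, 0.02, 0.02, 0, -0.01, 0.01, -1], [0.7, 0.02, 0.02, 0, -0.01, 0.01, -1], [0.7, 0.02, 0.02, 0, -0.01, 0.02, -1]],
  ],
)

```text
time: 11.22
tool_pos: [0.5859, 0.0154, 0.2903]
tool_rot: [0.26, -0.621, 0.682, -0.287]
contact_force: [-0.6, 0.4, -1.5]
gripper_width: 0.174
```

Call:
carry_out(
  moves=[
    [[0.7, 0.02, 0.02, 0, -0.01, 0.02, -1], [0.7, 0.02, 0.02, 0, -0.01, 0.02, -1], [0.7, 0.02, 0.02, 0, -0.01, 0.02, -1], [0.5, 0, 0, 0, 0, 0, -1], [0, 0, 0, 0, 0, 0, -1], [0, 0, 0, 0, 0, 0, -1], [0, 0, 0, 0, 0, 0, -1]],
  ],
)

```text
time: 11.8
tool_pos: [0.589, 0.015, 0.2911]
tool_rot: [0.327, -0.585, 0.647, -0.363]
contact_force: [0.3, 0.1, 0.7]
gripper_width: 0.17
```

```bash
cat > look.py <<'E'
import sys
from plan import *
from h import *
from plant import grab_frame
st();k=sys.argv[1]
p,r,s=cur();print("tilt",np.degrees(np.arccos(-r.as_matrix()[2,2])),"mid~",p+.01*r.as_matrix()[:,2])
for n in("scene","top"):
    f=grab_frame(n);cv2.imwrite(f"pics/{n}{k}.png",f["frame"][:,:,::-1]);np.savez(f"{n}{k}.npz",**f)
E
python3 look.py 7
```

```text
11.8 [0.589  0.015  0.2911] R [[-0.102, -0.52, 0.848], [-0.995, 0.052, -0.087], [0.001, -0.852, -0.523]] q [-0.099 -0.639  2.288 -0.006  0.472  1.576] F [0.3 0.1 0.7] g 0.17
tilt 58.48380948576216 mid~ [0.59750989 0.0141708  0.28591967]
```

View pics/scene7.png

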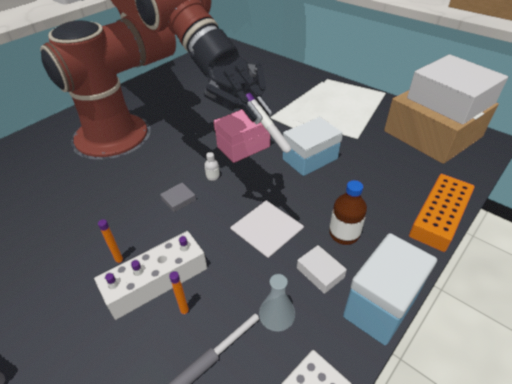

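View pics/top7.png

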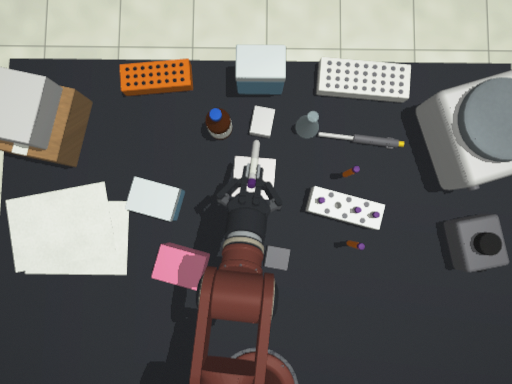

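The scene picture shows the tube held at about (268,124), leaning over with its cap at (250,97) uppermost. In the top view it runs from (251,183) to (256,142) over the tile, and its hole in the rack is empty. I'll measure the tube itself in case it slipped in the fingers.

```bash
python3 - <<'E'
from h import *
from plan import *
p,r,s=cur();zt=r.as_matrix()[:,2]
for n in("scene","top"):
    f=np.load(n+"7.npz");P=cloud(f);m=f["z_map"]>0
    fr=f["frame"].astype(int);light=fr.min(-1)>100;purp=(fr[...,2]>fr[...,1]+30)&(fr[...,0]>fr[...,1]+15)
    D=P-(p-.05*zt);L=D@zt;d=np.linalg.norm(D-L[...,None]*zt,axis=-1)
    near=m&(P[...,2]>.2)&(np.linalg.norm(P-p,axis=-1)<.12)
    q=P[near&light&(d<.03)];c=np.median(q,0);q=q[np.linalg.norm(q-c,axis=1)<.06];c=q.mean(0);a=np.linalg.svd(q-c)[2][0];a*=np.sign(-a[2])*1
    t=(q-c)@a;print(n,len(q),"axis",a.round(3),"lean",np.degrees(np.arccos(-a[2])).round(1),"foot pt",(c+a*np.percentile(t,99)).round(4), "cap",P[near&purp].mean(0).round(4),(near&purp).sum())
print("expected foot",p+.0725*zt,"cap",p-.0445*zt)
# cover + short tubes
for n in("scene","top"):
    f=np.load(n+"7.npz");P=cloud(f);P[f["z_map"]==0]=np.nan
    w=P[...,:2]-[.531,.2824];d=w@[.967,-.254];e=w@[.254,.967];k=(abs(d)<.038)&(abs(e)<.05)&(P[...,2]>.078)&(P[...,2]<.12)
    print(n,"cover",np.linalg.lstsq(np.c_[d[k],e[k],np.ones(k.sum())],P[k][:,2],rcond=None)[0].round(4),k.sum())
    for x,y in((.5317,-.169),(.507,-.2658),(.4936,-.314)):
        k=(np.hypot(P[...,0]-x,P[...,1]-y)<.02)&(P[...,2]>.08)&(P[...,2]<.1);print(" short",P[k].mean(0).round(4),k.sum())
E
```

```text
scene 631 axis [ 0.818 -0.105 -0.565] lean 55.6 foot pt [0.6446 0.0041 0.26  ] cap [0.5528 0.0168 0.3212] 48
top 355 axis [ 0.83  -0.069 -0.553] lean 56.4 foot pt [0.6375 0.0096 0.2711] cap [0.552  0.0179 0.3225] 63
expected foot [0.65089952 0.00865232 0.25422158] cap [0.55160963 0.01887379 0.31526287]
scene cover [-0.0009  0.0002  0.0896] 665
 short [ 0.5312 -0.1699  0.0831] 47
 short [ 0.5063 -0.2664  0.0829] 55
 short [ 0.4939 -0.3151  0.083 ] 63
top cover [-0.0003 -0.0006  0.0908] 1078
 short [ 0.5322 -0.1681  0.0846] 31
 short [ 0.508  -0.2658  0.0834] 35
 short [ 0.4956 -0.3136  0.084 ] 35
```

```bash
python3 -c "
from plan import *
st();print(np.abs(cur()[2]['joint_vel']).max())
from plant import ticket
print(ticket.job_done())"
```

```text
11.9 [0.5894 0.015  0.292 ] R [[-0.102, -0.519, 0.849], [-0.995, 0.052, -0.087], [0.001, -0.853, -0.522]] q [-0.1   -0.639  2.287 -0.006  0.472  1.576] F [ 0.1 -0.1  0.1] g 0.172
0.0035507262698263853
the job is handed in; nothing more can be done
None
```

I pushed the tip box's cover shut with the closed fingers and pressed it down to about 28 N. Only then did I lift the long tube straight out of the rack, carry it over the tile and tip it cap-up. I handed the job in at 11.9 s, with the arm still and the tube in the fingers; no verdict was reported.

My last checks all came out within the limits:
- **Cover:** shut, with its top at z of about 0.090 m and a fitted slope under 0.001 rad in both camera views. It was also flat, under 0.01 rad, before I drew the tube.
- **Tube:** leaning about 56° by the cameras and 58° by the tool pose. Its middle is at about (0.598, 0.014, 0.286) by the tool pose, within a few millimetres of the tile's centre seen from above. The top view saw the foot about 20 mm short of where the tool pose puts it; the scene view agreed to about 10 mm. I put that gap down to depth noise and the tube's near surface, and it is well inside the limits.
- **Grip:** the gripper reads 0.17 open, holding steady since the grasp.
- **Short tubes and bystanders:** the short tubes are within about 2 mm of where they started. The bystanders look undisturbed in the pictures, but I did not measure them.

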